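Open the safety-capped thinner can

TASK

Take the red safety cap off the blue thinner can: push it slowly straight down against its spring until it goes no further, keep it down while you twist it anticlockwise (seen from above) free of its catch, then lift it off and set it down gently, top up, in the white enamel tray. Press firmly but do not force it: more than about 27 N crushes the seal under the cap, and wrenching at a cap that is still caught bends the neck. Never drop or fling the cap, and leave the other things on the bench where they are.

Things in the scene. Friction and masses are not known exactly. Their poses are not given: they have to be found in the camera images.
- can: blue square thinner can, 90 x 90 mm and 120 mm high, wedged in a low wooden caddy (126 x 126 x 34 mm) screwed to the bench, so it cannot turn or slide. Origin: centre of the underside, z up. Sloping shoulder from 120 to 128 mm, then a metal neck 29 mm thick, axis on the origin, rim at 160 mm, with 4 bayonet ledges (36 mm across) at 149 to 155 mm.
- cap: loose red ribbed round safety cap on the can's neck: 46 mm across, 30 mm high, about 35 g, open below, white mark on top along its x. Origin: centre of its lower edge, z up; at rest 146 mm above the can's origin. 4 inner lugs sit in notches under the neck's ledges. It is freed by a push down, then a turn anticlockwise from above; from 31 degrees on its lugs are clear of the ledges, at 59 they meet a stop.
- seal: sprung rubber sealing disc (21 mm across) in the can's mouth, hidden under the cap, which it pushes up with 7 to 11 N. Origin: centre of its top face. Pushed down, the cap clears its catch 2 to 9 mm lower (differs from can to can, not to be seen) and the disc bottoms hard 0.9 mm after that, where the spring alone gives 12.5 N and the push then climbs some 15 to 20 N per mm. It stays in the can, risen up to 9 mm when the cap is off.
- tray: loose square white enamel tray with a blue rim, 170 x 170 mm, 0.7 kg, floor 4 mm thick, rim 14 mm high and 4 mm thick. Origin: centre of the underside; x and y along its sides, z up.
- gesso: white plastic bottle, 60 mm across, 125 mm high; a bystander. Origin: centre of the underside.
- acrylic_ochre: yellow paint jar with a black lid, 60 mm across, 65 mm high; a bystander. Origin: centre of the underside.
- acrylic_green: green paint jar with a white lid, 60 mm across, 65 mm high; a bystander. Origin: centre of the underside.
- tape: roll of brown masking tape lying flat, 100 mm across, 25 mm high; a bystander. Origin: centre of the underside.
- brush: paint brush lying on the bench; a bystander. Origin: underside near its middle, x along it.
- palette_knife: palette knife lying on the bench: wooden handle, thin steel blade, 210 mm long; a bystander. Origin: underside at its middle, x along it.
- rinse_pot: open terracotta-coloured rinsing pot, 72 mm across, 85 mm high; a bystander. Origin: centre of the underside.
Things that resemble listed ones, but are neither listed nor needed, are in the scene too. Several things have the shape of the tray; the one meant has the colours described above.

How it is judged:
On the way:
1. the cap is off the can's neck, held clear above it (z of cap in the frame of can above 0.165 m and contact force between the fingers and cap above 1 N), for 0.1 s.
At the end, for the whole second after the job is handed in: The cap lies flat and top up on the tray's floor, wholly inside the rim (its centre within 55 mm of the tray's centre along each side of the tray), released and at rest (x of cap in the frame of tray between -0.055 and 0.055 m and y of cap in the frame of tray between -0.055 and 0.055 m and z of cap in the frame of tray below 0.008 m and angle between cap's own z axis and vertical below 0.1 rad and linear speed of cap below 0.02 m/s); the robot touches nothing.
It fails at once if the seal under the cap is pressed harder than 27 N (contact force between cap and seal above 27 N).
It fails at once if the cap is wrenched against the can's neck with more than 80 N (contact force between cap and can above 80 N).
It fails at once if the cap is dropped or flung (faster than 0.6 m/s with no finger on it) (linear speed of cap above 0.6 m/s and contact force between the fingers and cap below 0.1 N).
It fails at once if the tray is shoved more than 30 mm (distance of tray from where it was at the start of the episode above 0.03 m).
It fails at once if another thing on the bench is moved more than 20 mm (distance of any of gesso, acrylic_ochre, acrylic_green, tape, brush, palette_knife, rinse_pot from where it was at the start of the episode above 0.02 m).
It also fails if it takes over 67 s, if anything falls off the work surface, if the arm or the gripper's body presses on something with over 40 N, if the wrist force passes 120 N, or if a joint passes its speed limit or range.

ROBOT

A 6-joint arm with a two-finger parallel gripper is mounted at the origin on the work surface. World frame = base frame: x ahead of the robot, y to its left, z up, the work surface at z = 0. Lengths are in m, angles in rad, forces in N, time in s.
With the tool pointing down it reaches from about 0.275 to 0.725 m from the base axis. Payload 15.9 kg.
Tool frame: the origin (TCP) lies at the very end of the fingers, on their centre line; the grasp point (between the pads) lies manip.hold_point_z behind it (manip.hold_point_z is the distance from the TCP to the grasp point, in m); z points along the fingers, y is the direction in which the jaws open and shut (so a half turn about z gives the same grasp; the last joint's range is limited). The gripper opens to 85 mm and grips with 20 to 120 N. Pads are 22 mm wide; open, the fingers measure 114 mm over their backs; the gripper's body (76 mm by 85 mm) begins 54 mm behind the grasp point. The pads swing forward as they close: fully open they stand 13 mm farther back than shut.
Start: joints at [1.302, 0.213, -0.034, 1.323, 0, 1.571], TCP at [0.133, 0.482, 0.231] pointing down, gripper open.
Joint ranges: [-2.98, 2.98], [-0.74, 1.72], [-1.14, 1.35], [-2.1, 2.04], [-1.57, 1.44], [-3.14, 3.14]. Speed limits (rad/s): [1.89, 1.89, 2.39, 2.57, 3.14, 3.14].

INTERFACE

Orientations are given as a unit quaternion [w, x, y, z].
In Python, from workcell import manip, optics gives the robot as it stands.
- The arm moves only by the tool jog_arm, never from a script. Its argument "deltas" is a list of rows, each a list of 5 numbers: the shift along the tool's x, y, z scaled (see below), then the turn about the tool's z scaled (see below), then the gripper command: -1 is fully open, 1 is shut, values between are in proportion. A call has 1 to 12 rows; each row shifts and turns the commanded pose from where the row before left it, along the tool's axes as they then stand; what a row does not reach is not made up. The controller multiplies each number of a shift by 0.2 m and each number of a turn by 90 degrees. A row lasts 1/8 s, in which the tool goes at most 62.5 mm and 10.7 degrees, less where a joint would pass 70% of its speed; a pose out of reach is approached as far as the arm can. A call with a number of a shift or a turn outside -1 to 1 is refused whole. A call with a gripper value outside its range is refused whole. The fingers move at their own pace and stop on an object; "newtons" is the grip in N (left out, the last holds). Time passes only in rows, so rows that do not move let the fingers close. It gives the time, the measured TCP pose, the force and the opening at its end, in the units of the state.
- manip.state(): the state, without advancing time (a new reading comes with each control period).
- optics.capture(name): name is "scene" or "top" or "wrist"; returns (picture, depth): 384x512x3 uint8, red, green, blue; 384x512 float32, m along the optical axis (not along the pixel's ray), 0 where there is no reading.
- optics.calibration(name): a dict with "K" (3x3 intrinsics, pixels), "position" and "rotation" of the camera in the world; the wrist camera has in their place "tool_from_camera" (4x4, takes a point from camera to tool coordinates, whose origin is the TCP and whose axes are the flange's). Camera axes: x right, y up, looking along -z (the intrinsics and any distortion apply to the point x, -y, -z); pixel columns grow to the right and rows downward; lengths in m; the calibration is good to about 2 mm. A picture is of the moment at which its call begins: read the wrist's pose just before it. calibration takes no time and is no camera call.
- manip.finish_job(): hands the job in, once; it reports no verdict.
The state is a dict: "clock": time; "qpos": joint angles; "joint_velocities": joint speeds; "joint_torque": joint torques, N m; "tcp_pos": TCP position; "tcp_rot": TCP orientation; "contact_force": force on the tool from outside, world axes, zero at the start; "wrist_torque": the same for the moment, N m; "grip_width": finger opening in m.
Only numpy, scipy, OpenCV 4.12 (cv2) and the standard library are available. Lean on these libraries where they do the work, as an engineer would, in place of code of your own. Each camera call takes 0.05 s, during which the arm holds its last target. There are 200 camera calls.

## Working session

There is one attempt and no reset: what is moved stays moved. The work goes in short steps, Python scripts to look and compute and a tool call to move; the robot and the scene stay as the last step left them, time stands still between calls to the robot, and variables do not carry over. Pictures are saved under pics/ and viewed, about 8 in all and at most 12, crops included, and the job is handed in when it is done.

Besides the shell and the picture viewer there is one more tool, called after "Call:" by a JSON object that holds its "name" and its "arguments". jog_arm: Moves the arm, as the interface text tells. Shifts and turns lie within -1 to 1; 1 stands for 0.2 m of shift or 90 degrees of turn. Its arguments: {"type":"object","properties":{"deltas":{"type":"array","items":{"type":"array","items":{"type":"number","minimum":-1,"maximum":1}}},"newtons":{"type":"number"}},"required":["deltas"]}

```bash
mkdir -p pics; ls; python3 - <<'E'
from workcell import manip, optics
import cv2, numpy as np
print(manip.state(), manip.hold_point_z)
a=[]
for n in ("scene","top"):
    p,d=optics.capture(n); np.savez(f"pics/{n}0.npz",p=p,d=d); c=optics.calibration(n); print(n,c)
    cv2.imwrite(f"pics/{n}0.png",p[:,:,::-1])
print(optics.calibration("wrist"))
E
```

```text
pics
{'clock': 0.0, 'qpos': array([ 1.30197677e+00,  2.13386969e-01, -3.50851947e-02,  1.32351337e+00,
        2.46394175e-05,  1.57078883e+00]), 'joint_velocities': array([-7.01713188e-04,  9.88438646e-04,  1.40386358e-03, -1.08150427e-04,
       -1.28703274e-03, -9.78518272e-05]), 'joint_torque': array([-2.50649879e-03, -6.86158490e+01,  4.87112439e+01,  1.75586011e-02,
       -2.57620823e-04,  3.71373528e-05]), 'tcp_pos': array([0.13269348, 0.48169683, 0.23079042]), 'tcp_rot': array([-9.18912475e-05,  1.34001704e-01,  9.90980923e-01, -5.87591886e-04]), 'contact_force': array([ 0.49514622,  0.14986541, -0.22783297]), 'wrist_torque': array([ 0.02531207,  0.02213142, -0.01573634]), 'grip_width': 0.08566004585346125} 0.0187
scene {'K': array([[469.88468379,   0.        , 258.29195784],
       [  0.        , 469.88468379, 178.43601238],
       [  0.        ,   0.        ,   1.        ]]), 'position': array([ 1.11740035, -0.10834464,  1.04739185]), 'rotation': array([0.73064851, 0.21796091, 0.17814124, 0.6220221 ])}
top {'K': array([[381.76675103,   0.        , 260.28423452],
       [  0.        , 381.76675103, 189.72585758],
       [  0.        ,   0.        ,   1.        ]]), 'position': array([ 0.34891408, -0.01643444,  1.19075161]), 'rotation': array([-0.69672016, -0.06166584,  0.04112104,  0.71350361])}
{'K': array([[337.2497764 ,   0.        , 253.09084844],
       [  0.        , 337.2497764 , 191.91634198],
       [  0.        ,   0.        ,   1.        ]]), 'tool_from_camera': array([[-1.72383845e-03,  9.59833368e-01,  2.80565382e-01,
         7.11786507e-02],
       [ 9.99998482e-01,  1.72591622e-03,  2.39672662e-04,
         1.25359609e-05],
       [-2.54186525e-04,  2.80565369e-01, -9.59834886e-01,
        -1.43055899e-01],
       [ 0.00000000e+00,  0.00000000e+00,  0.00000000e+00,
         1.00000000e+00]])}
```

View pics/scene0.png

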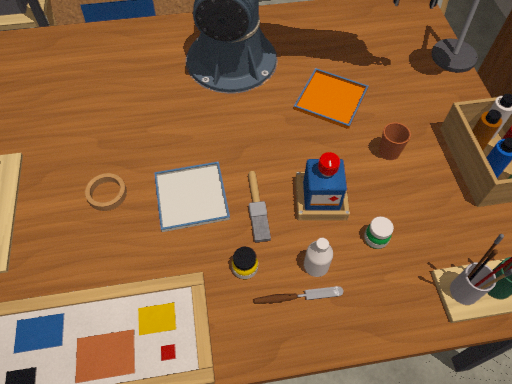

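View pics/top0.png

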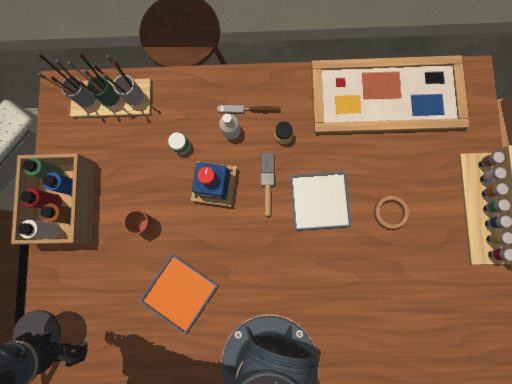

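Scene: cap at (329,163) on the can. White tray with blue rim at (192,195), orange tray at (331,97). Top: cap at (206,175), white tray at (321,201), orange at (180,293). The white one with the blue rim fits the description; the orange one and the white art board (390,95) do not. I'll measure these and confirm in one crop.

```bash
cat > h.py <<'E'
import numpy as np, cv2
from scipy.spatial.transform import Rotation as R
from workcell import manip, optics
def q(w): return R.from_quat(np.r_[w[1:],w[0]]).as_matrix()
def T(n,st=None):
    c=optics.calibration(n)
    if n=="wrist":
        M=np.eye(4); M[:3,:3]=q(st["tcp_rot"]); M[:3,3]=st["tcp_pos"]; M=M@c["tool_from_camera"]
    else:
        M=np.eye(4); M[:3,:3]=q(c["rotation"]); M[:3,3]=c["position"]
    return c["K"],M
def ray(n,uv,st=None):
    K,M=T(n,st); uv=np.atleast_2d(uv)
    d=np.c_[(uv[:,0]-K[0,2])/K[0,0],-(uv[:,1]-K[1,2])/K[1,1],-np.ones(len(uv))]
    return M[:3,3],d@M[:3,:3].T
def plane(n,uv,z,st=None):
    o,d=ray(n,uv,st); return o+d*((z-o[2])/d[:,2])[:,None]
def cloud(n,d,mask,st=None):
    v,u=np.nonzero(mask&(d>0)); o,r=ray(n,np.c_[u,v],st); return o+r*d[v,u][:,None]
def hsv(p): return cv2.cvtColor(p,cv2.COLOR_RGB2HSV)
def blob(m,near):
    n,l,s,c=cv2.connectedComponentsWithStats(m.astype(np.uint8)); return l==l[near[1],near[0]]
def red(p): h=hsv(p).astype(int); return ((h[...,0]<6)|(h[...,0]>174))&(h[...,1]>170)&(h[...,2]>90)
def white(p): h=hsv(p).astype(int); return (h[...,1]<45)&(h[...,2]>150)
E
python3 - <<'E'
from h import *
pts={"scene":dict(cap=(329,160),tray=(192,195)),"top":dict(cap=(204,177),tray=(321,201))}
for n in pts:
    z=np.load(f"pics/{n}0.npz"); p,d=z["p"],z["d"]
    m=cv2.morphologyEx(red(p).astype(np.uint8),cv2.MORPH_CLOSE,np.ones((3,3)))>0
    m=blob(m,pts[n]["cap"]); c=cloud(n,d,m)
    print(n,"cap px",m.sum(),"z pct",np.percentile(c[:,2],[5,50,90,98])); t=c[c[:,2]>np.percentile(c[:,2],98)-.006]
    print(" top pts",len(t),t.mean(0),(t.min(0)+t.max(0))/2,np.ptp(t,axis=0))
    m=blob(white(p),pts[n]["tray"]); cn=max(cv2.findContours(m.astype(np.uint8),0,2)[0],key=cv2.contourArea)
    w=plane(n,cn[:,0].astype(float),.004); r=cv2.minAreaRect((w[:,:2]*1000).astype(np.float32)); print(" tray floor mm",r, "z",np.median(cloud(n,d,m)[:,2]))
    h=hsv(p); b=(h[...,0]>95)&(h[...,0]<130)&(h[...,1]>120); u,v=pts[n]["cap"]; 
    bm=np.zeros_like(b); bm[v-40:v+60,u-40:u+40]=b[v-40:v+60,u-40:u+40]
    c=cloud(n,d,bm); s=c[(c[:,2]>.1)]; print(" can z",np.percentile(c[:,2],[50,90,98])); s=s[s[:,2]>np.percentile(s[:,2],60)-.008]
    print(" can top rect",cv2.minAreaRect((s[:,:2]*1000).astype(np.float32)))
z=np.load("pics/top0.npz")["p"]; s=np.load("pics/scene0.npz")["p"]
cv2.imwrite("pics/crop1.png",np.hstack([cv2.resize(z[130:250,170:360],(570,360)),cv2.resize(s[140:230,290:360],(230,360))])[:,:,::-1])
E
```

```text
scene cap px 391 z pct [0.15256422 0.17478673 0.17751561 0.17857307]
 top pts 263 [0.54386042 0.15946055 0.17580219] [0.54284285 0.1594349  0.17643314] [0.047257   0.04484008 0.00769041]
 tray floor mm ((480.1432189941406, -169.16217041015625), (157.54006958007812, 162.2347869873047), 2.8200340270996094) z 0.0034726225891079654
 can z [0.11877177 0.12536275 0.12851393]
 can top rect ((543.0496826171875, 158.74398803710938), (87.74504852294922, 89.36922454833984), 80.89511108398438)
top cap px 210 z pct [0.170802   0.17595615 0.17872913 0.1802517 ]
 top pts 156 [0.54158377 0.15861552 0.17688168] [0.5435443  0.15811509 0.17777777] [0.04191615 0.04360464 0.0068112 ]
 tray floor mm ((483.9541931152344, -167.8052520751953), (160.44943237304688, 163.78944396972656), 3.073554515838623) z 0.004056534201300366
 can z [0.12080272 0.12568677 0.12814088]
 can top rect ((542.0645751953125, 158.77928161621094), (88.72370147705078, 85.2403793334961), 80.41551971435547)
```

View pics/crop1.png

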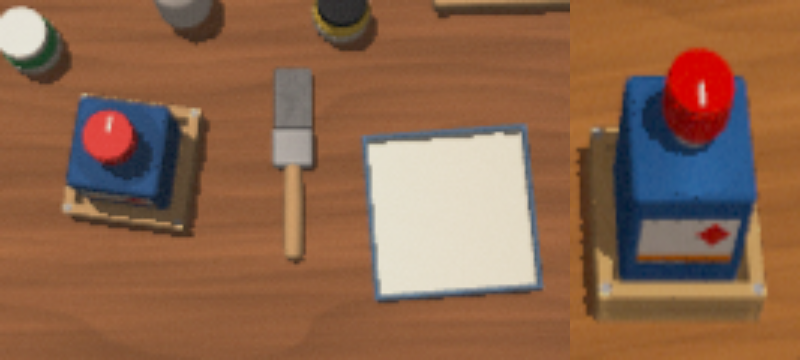

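Tray: white enamel with a blue rim, confirmed in the crop at about (450,210). Cap at about (0.543, 0.159), top z ≈ 0.177 (0.176 expected). Tray centre about (0.482, -0.168), yaw ≈ 3°, floor side ≈ 160 mm (162 expected). Moving above the cap.

Call:
{"name": "jog_arm", "arguments": {"deltas": [[-0.2, -0.084, -0.01, 0, -1], [-0.2, -0.084, -0.01, 0, -1], [-0.2, -0.084, -0.01, 0, -1], [-0.2, -0.084, -0.01, 0, -1], [-0.2, -0.084, -0.01, 0, -1], [-0.2, -0.084, -0.01, 0, -1], [-0.2, -0.084, -0.01, 0, -1], [-0.2, -0.084, -0.01, 0, -1], [-0.2, -0.084, -0.01, 0, -1], [-0.2, -0.084, -0.01, 0, -1], [-0.2, -0.084, -0.01, 0, -1], [-0.2, -0.084, -0.01, 0, -1]], "newtons": 60}}

```text
clock: 1.6
tcp_pos: [0.5429, 0.1591, 0.2551]
tcp_rot: [-0.0, 0.134, 0.991, -0.0]
contact_force: [1.0, 0.7, 0.5]
grip_width: 0.0853
```

Call:
{"name": "jog_arm", "arguments": {"deltas": [[0, 0, 0, 0.1, -1], [0, 0, 0, 0.1, -1], [0, 0, 0, 0.1, -1], [0, 0, 0, 0.1, -1], [0, 0, 0, 0.1, -1], [0, 0, 0, 0, -1], [0, 0, 0, 0, -1]]}}

```text
clock: 2.48
tcp_pos: [0.5419, 0.1602, 0.2551]
tcp_rot: [-0.0, 0.501, 0.865, -0.0]
contact_force: [-0.3, -0.7, 0.1]
grip_width: 0.0854
```

```bash
cat > w.py <<'E'
from h import *
import sys
st=manip.state(); p,d=optics.capture("wrist")
cv2.imwrite(f"pics/{sys.argv[1]}.png",p[:,:,::-1])
print({k:np.round(st[k],4) for k in ("clock","qpos","tcp_pos","tcp_rot","contact_force","grip_width")})
m=red(p); n,l,s,c=cv2.connectedComponentsWithStats(m.astype(np.uint8)); i=1+np.argmax(s[1:,4]); print("px",c[i],s[i])
C=cloud("wrist",d,l==i,st); zt=np.percentile(C[:,2],95); t=C[C[:,2]>zt-.004]
print("ztop",zt,"mid",(t.min(0)+t.max(0))/2,"size",np.ptp(t,axis=0))
cn=max(cv2.findContours((l==i).astype(np.uint8),0,2)[0],key=cv2.contourArea)
off=q(st["tcp_rot"]).T@((t.min(0)+t.max(0))/2-st["tcp_pos"]); print("in tool",off)
E
python3 w.py w1
```

```text
{'clock': np.float64(2.475), 'qpos': array([ 0.2874,  0.3504,  0.2096,  1.4303, -0.    ,  1.338 ]), 'tcp_pos': array([0.5419, 0.1602, 0.2551]), 'tcp_rot': array([-1.000e-04,  5.015e-01,  8.652e-01, -1.000e-04]), 'contact_force': array([-0.3441, -0.7464,  0.1308]), 'grip_width': np.float64(0.0854)}
px [252.68254429 197.05779843] [ 221  163   66   70 3443]
ztop 0.17751432701745176 mid [0.54239237 0.15959185 0.17611214] size [0.04470657 0.04516861 0.00488621]
in tool [-0.00073159  0.00014343  0.07903385]
```

View pics/w1.png

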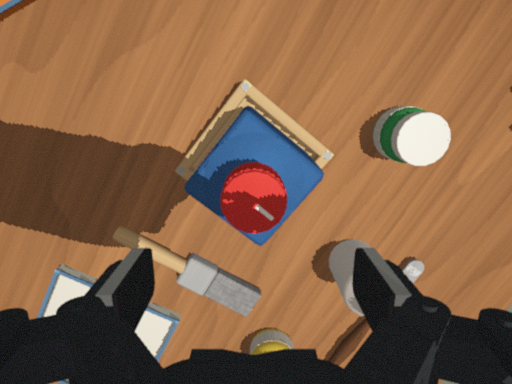

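Wrist view: cap centred at (253,197), i.e. (0.542, 0.160), top at 0.1775. This agrees with the fixed cameras to 1 mm, so the jaws are centred. I'll descend and close gently.

Call:
{"name": "jog_arm", "arguments": {"deltas": [[-0.003, 0, 0.1, 0, -1], [0, 0, 0.15, 0, -1], [0, 0, 0.15, 0, -1], [0, 0, 0.1, 0, -1], [0, 0, 0.05, 0, -1], [0, 0, 0, 0, -1], [0, 0, 0, 0, -1]]}}

```text
clock: 3.4
tcp_pos: [0.5428, 0.1598, 0.1462]
tcp_rot: [0.0, 0.503, 0.864, 0.0]
contact_force: [1.3, 0.5, -0.4]
grip_width: 0.085
```

Call:
{"name": "jog_arm", "arguments": {"deltas": [[0, 0, 0, 0, -0.4], [0, 0, 0, 0, -0.1], [0, 0, 0, 0, 0.1], [0, 0, 0, 0, 0.3], [0, 0, 0, 0, 1], [0, 0, 0, 0, 1], [0, 0, 0, 0, 1], [0, 0, 0, 0, 1]], "newtons": 60}}

```text
clock: 4.4
tcp_pos: [0.5424, 0.1597, 0.1459]
tcp_rot: [0.0, 0.503, 0.864, 0.0]
contact_force: [-2.8, -0.4, 7.7]
grip_width: 0.045
```

Call:
{"name": "jog_arm", "arguments": {"deltas": [[0, 0, 0.0025, 0, 1], [0, 0, 0, 0, 1]]}}

```text
clock: 4.65
tcp_pos: [0.5425, 0.1597, 0.1455]
tcp_rot: [0.0, 0.503, 0.864, 0.0]
contact_force: [-3.7, -1.1, 9.1]
grip_width: 0.0449
```

Call:
{"name": "jog_arm", "arguments": {"deltas": [[0, 0, 0.0025, 0, 1], [0, 0, 0, 0, 1]]}}

```text
clock: 4.9
tcp_pos: [0.5425, 0.1597, 0.145]
tcp_rot: [0.0, 0.503, 0.864, 0.0]
contact_force: [-4.0, -1.4, 9.0]
grip_width: 0.0446
```

Call:
{"name": "jog_arm", "arguments": {"deltas": [[0, 0, 0.0025, 0, 1], [0, 0, 0, 0, 1]]}}

```text
clock: 5.15
tcp_pos: [0.5425, 0.1597, 0.1445]
tcp_rot: [0.0, 0.503, 0.864, 0.0]
contact_force: [-4.2, -0.9, 9.0]
grip_width: 0.0446
```

Call:
{"name": "jog_arm", "arguments": {"deltas": [[0, 0, 0.0025, 0, 1], [0, 0, 0, 0, 1]]}}

```text
clock: 5.4
tcp_pos: [0.5425, 0.1597, 0.1441]
tcp_rot: [0.0, 0.503, 0.864, 0.0]
contact_force: [-3.2, -0.9, 9.4]
grip_width: 0.0448
```

Call:
{"name": "jog_arm", "arguments": {"deltas": [[0, 0, 0.0025, 0, 1], [0, 0, 0, 0, 1]]}}

```text
clock: 5.65
tcp_pos: [0.5424, 0.1597, 0.1436]
tcp_rot: [0.0, 0.503, 0.864, 0.0]
contact_force: [-2.9, -1.7, 9.6]
grip_width: 0.0451
```

Call:
{"name": "jog_arm", "arguments": {"deltas": [[0, 0, 0.0025, 0, 1], [0, 0, 0, 0, 1]]}}

```text
clock: 5.9
tcp_pos: [0.5425, 0.1597, 0.1431]
tcp_rot: [0.0, 0.503, 0.864, 0.0]
contact_force: [-4.4, -1.2, 9.2]
grip_width: 0.045
```

Call:
{"name": "jog_arm", "arguments": {"deltas": [[0, 0, 0.0025, 0, 1], [0, 0, 0, 0, 1]]}}

```text
clock: 6.15
tcp_pos: [0.5425, 0.1597, 0.1426]
tcp_rot: [0.0, 0.503, 0.864, 0.0]
contact_force: [-3.5, -1.2, 10.5]
grip_width: 0.0449
```

Call:
{"name": "jog_arm", "arguments": {"deltas": [[0, 0, 0.0025, 0, 1], [0, 0, 0, 0, 1]]}}

```text
clock: 6.4
tcp_pos: [0.5424, 0.1597, 0.1421]
tcp_rot: [0.0, 0.503, 0.864, 0.0]
contact_force: [-3.7, -2.5, 11.1]
grip_width: 0.0449
```

Call:
{"name": "jog_arm", "arguments": {"deltas": [[0, 0, 0.0025, 0, 1], [0, 0, 0, 0, 1]]}}

```text
clock: 6.65
tcp_pos: [0.5425, 0.1597, 0.1416]
tcp_rot: [0.0, 0.503, 0.864, 0.0]
contact_force: [-3.8, -1.8, 11.1]
grip_width: 0.0446
```

Call:
{"name": "jog_arm", "arguments": {"deltas": [[0, 0, 0.0025, 0, 1], [0, 0, 0, 0, 1]]}}

```text
clock: 6.9
tcp_pos: [0.5425, 0.1597, 0.1412]
tcp_rot: [0.0, 0.503, 0.864, 0.0]
contact_force: [-3.4, -1.0, 9.9]
grip_width: 0.0448
```

Call:
{"name": "jog_arm", "arguments": {"deltas": [[0, 0, 0.0015, 0, 1], [0, 0, 0.0015, 0, 1], [0, 0, 0, 0, 1]]}}

```text
clock: 7.28
tcp_pos: [0.5425, 0.1597, 0.1406]
tcp_rot: [0.0, 0.503, 0.864, 0.0]
contact_force: [-3.8, -0.8, 11.1]
grip_width: 0.0451
```

Call:
{"name": "jog_arm", "arguments": {"deltas": [[0, 0, 0.0015, 0, 1], [0, 0, 0.0015, 0, 1], [0, 0, 0, 0, 1]]}}

```text
clock: 7.65
tcp_pos: [0.5425, 0.1597, 0.14]
tcp_rot: [0.0, 0.503, 0.864, 0.0]
contact_force: [-4.2, -0.7, 11.6]
grip_width: 0.045
```

Call:
{"name": "jog_arm", "arguments": {"deltas": [[0, 0, 0.0015, 0, 1], [0, 0, 0.0015, 0, 1], [0, 0, 0, 0, 1]]}}

```text
clock: 8.02
tcp_pos: [0.5425, 0.1597, 0.1394]
tcp_rot: [0.0, 0.503, 0.864, 0.0]
contact_force: [-3.6, -1.3, 11.8]
grip_width: 0.0449
```

Call:
{"name": "jog_arm", "arguments": {"deltas": [[0, 0, 0.0015, 0, 1], [0, 0, 0.0015, 0, 1], [0, 0, 0, 0, 1]]}}

```text
clock: 8.4
tcp_pos: [0.5425, 0.1597, 0.1388]
tcp_rot: [0.0, 0.503, 0.864, 0.0]
contact_force: [-4.0, -0.5, 11.4]
grip_width: 0.0449
```

Call:
{"name": "jog_arm", "arguments": {"deltas": [[0, 0, 0.0015, 0, 1], [0, 0, 0.0015, 0, 1], [0, 0, 0, 0, 1]]}}

```text
clock: 8.78
tcp_pos: [0.5425, 0.1597, 0.1385]
tcp_rot: [0.0, 0.503, 0.864, 0.0]
contact_force: [-5.9, -1.0, 15.5]
grip_width: 0.0448
```

Stopped hard: force 15.5 N after 11.5, with the tool lagging its command. I'll start the twist with a small turn and check the moment.

Call:
{"name": "jog_arm", "arguments": {"deltas": [[0, 0, 0, -0.02, 1], [0, 0, 0, -0.02, 1], [0, 0, 0, -0.02, 1], [0, 0, 0, 0, 1]]}}

```text
clock: 9.28
tcp_pos: [0.5429, 0.1598, 0.1385]
tcp_rot: [0.001, 0.462, 0.887, 0.001]
contact_force: [-2.4, -0.6, 13.0]
grip_width: 0.0448
```

```bash
cat > s.py <<'E'
from workcell import manip; import numpy as np
s=manip.state(); print({k:np.round(s[k],4) for k in ("clock","qpos","tcp_pos","contact_force","wrist_torque","grip_width")})
E
python3 s.py
```

```text
{'clock': np.float64(9.275), 'qpos': array([ 0.2863,  0.3784, -0.0458,  1.1446, -0.    ,  1.2458]), 'tcp_pos': array([0.5429, 0.1598, 0.1385]), 'contact_force': array([-2.3813, -0.6349, 12.9525]), 'wrist_torque': array([-0.1671,  0.454 ,  0.0101]), 'grip_width': np.float64(0.0448)}
```

Negligible twisting moment (0.01 N m), so the cap is free of its catch. On to about 45° in total.

Call:
{"name": "jog_arm", "arguments": {"deltas": [[0, 0, 0, -0.04, 1], [0, 0, 0, -0.04, 1], [0, 0, 0, -0.04, 1], [0, 0, 0, -0.04, 1], [0, 0, 0, 0, 1]]}}

```text
clock: 9.9
tcp_pos: [0.543, 0.16, 0.1385]
tcp_rot: [0.001, 0.346, 0.938, 0.001]
contact_force: [-2.2, 0.6, 13.0]
grip_width: 0.0447
```

```bash
python3 s.py
```

```text
{'clock': np.float64(9.9), 'qpos': array([ 2.8640e-01,  3.7840e-01, -4.5700e-02,  1.1445e+00,  2.0000e-04,
        9.9390e-01]), 'tcp_pos': array([0.543 , 0.16  , 0.1385]), 'contact_force': array([-2.163 ,  0.572 , 12.9997]), 'wrist_torque': array([0.0204, 0.3876, 0.0255]), 'grip_width': np.float64(0.0447)}
```

Call:
{"name": "jog_arm", "arguments": {"deltas": [[0, 0, 0, -0.04, 1], [0, 0, 0, -0.04, 1], [0, 0, 0, -0.04, 1], [0, 0, 0, -0.04, 1], [0, 0, 0, -0.04, 1], [0, 0, 0, -0.04, 1], [0, 0, 0, -0.03, 1], [0, 0, 0, 0, 1]]}}

```text
clock: 10.9
tcp_pos: [0.5428, 0.1599, 0.1385]
tcp_rot: [0.001, 0.141, 0.99, 0.0]
contact_force: [-3.5, 0.0, 12.6]
grip_width: 0.0451
```

```bash
python3 s.py
```

```text
{'clock': np.float64(10.9), 'qpos': array([ 2.8640e-01,  3.7840e-01, -4.5900e-02,  1.1447e+00,  1.0000e-04,
        5.7010e-01]), 'tcp_pos': array([0.5428, 0.1599, 0.1385]), 'contact_force': array([-3.47  ,  0.0261, 12.5748]), 'wrist_torque': array([-0.1396,  0.6201,  0.0013]), 'grip_width': np.float64(0.0451)}
```

Call:
{"name": "jog_arm", "arguments": {"deltas": [[0, 0, -0.01, 0, 1], [0, 0, -0.01, 0, 1], [0, 0, -0.01, 0, 1], [0, 0, -0.01, 0, 1], [0, 0, -0.01, 0, 1], [0, 0, 0, 0, 1]]}}

```text
clock: 11.65
tcp_pos: [0.5428, 0.1599, 0.1482]
tcp_rot: [0.001, 0.142, 0.99, 0.0]
contact_force: [-1.0, 0.2, 7.5]
grip_width: 0.045
```

Call:
{"name": "jog_arm", "arguments": {"deltas": [[0, 0, -0.02, 0, 1], [0, 0, -0.03, 0, 1], [0, 0, -0.05, 0, 1], [0, 0, -0.05, 0, 1], [0, 0, -0.05, 0, 1], [0, 0, -0.05, 0, 1], [0, 0, -0.05, 0, 1], [0, 0, 0, 0, 1]]}}

```text
clock: 12.65
tcp_pos: [0.5427, 0.1598, 0.2081]
tcp_rot: [0.001, 0.142, 0.99, 0.0]
contact_force: [0.3, 0.5, -0.5]
grip_width: 0.0447
```

```bash
python3 s.py;python3 - <<'E'
from h import *
st=manip.state()
z=.0
d=q(st["tcp_rot"]).T@(np.r_[.482,-.168,st["tcp_pos"][2]]-st["tcp_pos"]); print("to tray in tool m",d,"units/12",d/.2/12)
p,_=optics.capture("scene"); cv2.imwrite("pics/s2.png",cv2.resize(p[80:300,140:420],(700,550))[:,:,::-1])
E
```

```text
{'clock': np.float64(12.65), 'qpos': array([0.2864, 0.3534, 0.0958, 1.3119, 0.    , 0.5709]), 'tcp_pos': array([0.5427, 0.1598, 0.2081]), 'contact_force': array([ 0.2883,  0.5121, -0.4982]), 'wrist_torque': array([ 0.0292, -0.0334,  0.0116]), 'grip_width': np.float64(0.0447)}
to tray in tool m [-3.37510057e-02 -3.31667127e-01 -1.95719493e-04] units/12 [-1.40629190e-02 -1.38194636e-01 -8.15497888e-05]
```

View pics/s2.png

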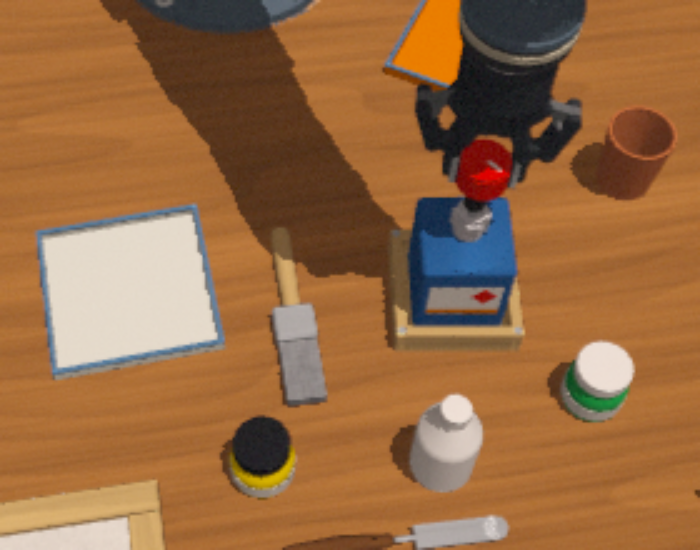

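The red cap is in the jaws at crop (485,170), and the bare neck shows below it at (470,215). Carrying it to the tray.

Call:
{"name": "jog_arm", "arguments": {"deltas": [[-0.007, -0.07, 0, 0, 1], [-0.014, -0.138, 0, 0, 1], [-0.014, -0.138, 0, 0, 1], [-0.016, -0.166, 0, 0, 1], [-0.016, -0.166, 0, 0, 1], [-0.016, -0.166, 0, 0, 1], [-0.016, -0.166, 0, 0, 1], [-0.016, -0.166, 0, 0, 1], [-0.016, -0.166, 0, 0, 1], [-0.014, -0.138, 0, 0, 1], [-0.014, -0.138, 0, 0, 1], [-0.007, -0.04, 0, 0, 1]]}}

```text
clock: 14.2
tcp_pos: [0.4801, -0.1695, 0.207]
tcp_rot: [-0.0, 0.143, 0.99, -0.0]
contact_force: [-0.8, 1.0, -0.9]
grip_width: 0.0444
```

Call:
{"name": "jog_arm", "arguments": {"deltas": [[0, 0, 0.1, 0, 1], [0, 0, 0.2, 0, 1], [0, 0, 0.2, 0, 1], [0, 0, 0.2, 0, 1], [0, 0, 0.1, 0, 1], [0, 0, 0.05, 0, 1], [0, 0, 0.03, 0, 1], [0, 0, 0, 0, 1]]}}

```text
clock: 15.2
tcp_pos: [0.4813, -0.1679, 0.0316]
tcp_rot: [0.0, 0.142, 0.99, -0.0]
contact_force: [0.9, -0.8, 0.0]
grip_width: 0.0449
```

```bash
python3 s.py;python3 - <<'E'
from h import *
p,d=optics.capture("scene"); cv2.imwrite("pics/s3.png",cv2.resize(p[100:280,110:330],(660,540))[:,:,::-1])
E
```

```text
{'clock': np.float64(15.2), 'qpos': array([-0.3357,  0.3608, -0.3651,  0.8445,  0.    , -0.0513]), 'tcp_pos': array([ 0.4813, -0.1679,  0.0316]), 'contact_force': array([ 0.944 , -0.8374,  0.0018]), 'wrist_torque': array([-0.0246, -0.0456, -0.0392]), 'grip_width': np.float64(0.0449)}
```

View pics/s3.png

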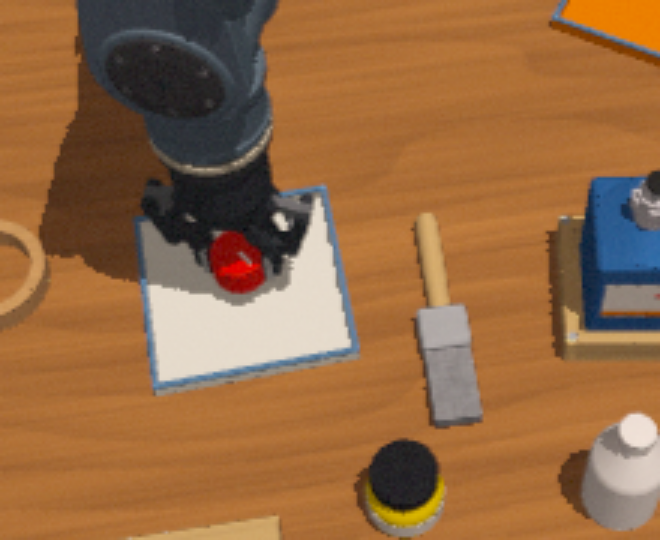

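The cap is over the middle of the tray at crop (237,262). Lowering to contact in small steps.

Call:
{"name": "jog_arm", "arguments": {"deltas": [[0, 0, 0.04, 0, 1], [0, 0, 0.04, 0, 1], [0, 0, 0.02, 0, 1], [0, 0, 0.01, 0, 1], [0, 0, 0, 0, 1]]}}

```text
clock: 15.88
tcp_pos: [0.4811, -0.1679, 0.0092]
tcp_rot: [-0.0, 0.142, 0.99, 0.0]
contact_force: [0.9, 0.4, 0.2]
grip_width: 0.0449
```

Call:
{"name": "jog_arm", "arguments": {"deltas": [[0, 0, 0.005, 0, 1], [0, 0, 0.005, 0, 1], [0, 0, 0, 0, 1]]}}

```text
clock: 16.25
tcp_pos: [0.4811, -0.1679, 0.0073]
tcp_rot: [-0.0, 0.142, 0.99, -0.0]
contact_force: [-0.2, 0.7, -0.6]
grip_width: 0.0449
```

Call:
{"name": "jog_arm", "arguments": {"deltas": [[0, 0, 0.005, 0, 1], [0, 0, 0.005, 0, 1], [0, 0, 0, 0, 1]]}}

```text
clock: 16.62
tcp_pos: [0.481, -0.1679, 0.0052]
tcp_rot: [-0.0, 0.142, 0.99, -0.0]
contact_force: [-0.1, 0.0, 0.0]
grip_width: 0.0448
```

Call:
{"name": "jog_arm", "arguments": {"deltas": [[0, 0, 0.0025, 0, 1], [0, 0, 0.0025, 0, 1], [0, 0, 0, 0, 1]]}}

```text
clock: 17.0
tcp_pos: [0.4811, -0.1679, 0.0043]
tcp_rot: [-0.0, 0.142, 0.99, 0.0]
contact_force: [-1.3, -1.1, 0.0]
grip_width: 0.0447
```

Call:
{"name": "jog_arm", "arguments": {"deltas": [[0, 0, 0.0025, 0, 1], [0, 0, 0, 0, 1]]}}

```text
clock: 17.25
tcp_pos: [0.4811, -0.1679, 0.0039]
tcp_rot: [0.0, 0.142, 0.99, -0.0]
contact_force: [-1.5, 0.4, 3.1]
grip_width: 0.0446
```

Call:
{"name": "jog_arm", "arguments": {"deltas": [[0, 0, 0.0025, 0, 1], [0, 0, 0, 0, 1]]}}

```text
clock: 17.5
tcp_pos: [0.4812, -0.168, 0.0039]
tcp_rot: [0.0, 0.142, 0.99, -0.0]
contact_force: [-4.8, 1.0, 14.3]
grip_width: 0.0449
```

Contact with the tray floor. I'll ease off, open slowly and retreat.

Call:
{"name": "jog_arm", "arguments": {"deltas": [[0, 0, -0.002, 0, 1], [0, 0, 0, 0, 0.0], [0, 0, 0, 0, -0.1], [0, 0, 0, 0, -0.3], [0, 0, 0, 0, -0.6], [0, 0, 0, 0, -1], [0, 0, 0, 0, -1], [0, 0, 0, 0, -1]], "newtons": 20}}

```text
clock: 18.5
tcp_pos: [0.4811, -0.1679, 0.0037]
tcp_rot: [0.0, 0.142, 0.99, 0.0]
contact_force: [-0.3, -0.9, -0.5]
grip_width: 0.0852
```

Call:
{"name": "jog_arm", "arguments": {"deltas": [[0, 0, -0.02, 0, -1], [0, 0, -0.05, 0, -1], [0, 0, -0.1, 0, -1], [0, 0, -0.2, 0, -1], [0, 0, -0.2, 0, -1], [0, 0, -0.2, 0, -1], [0, 0, -0.2, 0, -1], [0, 0, 0, 0, -1], [0, 0, 0, 0, -1]]}}

```text
clock: 19.62
tcp_pos: [0.4809, -0.1679, 0.1976]
tcp_rot: [-0.0, 0.142, 0.99, -0.0]
contact_force: [-0.5, 0.9, -0.2]
grip_width: 0.0852
```

```bash
python3 w.py w4; python3 - <<'E'
from h import *
for n,near in (("scene",(192,205)),("top",(321,215))):
    p,d=optics.capture(n); m=blob(white(p),near); cn=max(cv2.findContours(m.astype(np.uint8),0,2)[0],key=cv2.contourArea)
    w=plane(n,cn[:,0].astype(float),.004); print(n,cv2.minAreaRect((w[:,:2]*1000).astype(np.float32)))
    cv2.imwrite(f"pics/{n}4.png",p[:,:,::-1])
s=cv2.imread("pics/scene4.png"); w=cv2.imread("pics/w4.png")
cv2.imwrite("pics/end.png",np.hstack([cv2.resize(s,(400,300)),cv2.resize(w,(400,300))]))
E
```

```text
{'clock': np.float64(19.625), 'qpos': array([-0.3358,  0.2405, -0.0844,  1.2459, -0.    , -0.0513]), 'tcp_pos': array([ 0.4809, -0.1679,  0.1976]), 'tcp_rot': array([-0.    ,  0.1418,  0.9899, -0.    ]), 'contact_force': array([-0.4664,  0.8537, -0.2489]), 'grip_width': np.float64(0.0852)}
px [252.43052392 171.2642369 ] [ 229  147   49   50 1756]
ztop 0.035507794328168564 mid [ 0.48113637 -0.16782976  0.03418178] size [0.04421781 0.04429339 0.00516839]
in tool [-1.99705098e-04  9.63428199e-05  1.63402712e-01]
scene ((479.0927429199219, -169.21389770507812), (159.6436309814453, 162.2347869873047), 2.820033550262451)
top ((552.209228515625, 64.5794677734375), (1735.5181884765625, 1245.79150390625), 87.54449462890625)
```

View pics/end.png

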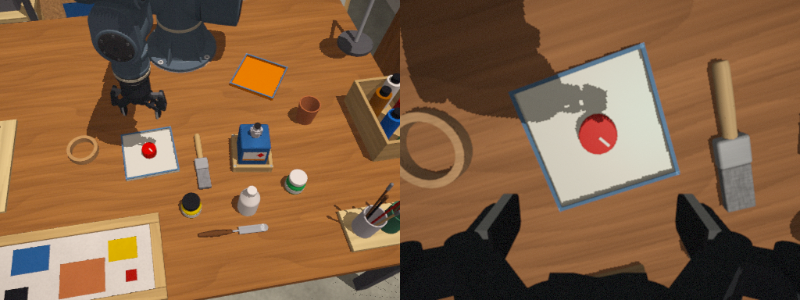

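The picture shows the cap flat and top up (white mark visible) in mid-tray, at (598,134) in the wrist view, with the gripper clear. Its top is at z ≈ 0.034 as expected, and the tray hasn't moved.

```bash
python3 -c "
from workcell import manip; print(manip.finish_job())"
```

```text
the job is handed in; nothing more can be done
None
```

The red cap is off the blue can and lying top up in the middle of the white enamel tray. I handed the job in at about 20 s; no verdict was reported.

- **Removing the cap:** I gripped it at 60 N and pushed it down in steps of 0.6 mm or less. It stopped hard after about 7.5 mm. The highest push I read was 15.5 N, against the 27 N limit. I then turned it 44° anticlockwise while holding it down, with almost no twisting resistance, and lifted it about 60 mm above its rest height.
- **Setting it down:** I lowered it until it touched the tray floor, where the force peaked at about 14 N. I then eased off, opened the gripper and raised it about 0.19 m.

**Last checks:**
- **Cap position:** it is at (0.481, -0.168), within about 2 mm of the tray's centre. Its top is at about 34–35 mm, which matches lying flat on the floor.
- **Tray:** the scene camera put it within about 2 mm of where it started.
- **Bystanders:** they look undisturbed in the last picture, but I did not measure them.
- **Failed check:** the final tray measurement from the top camera gave a nonsense outline, probably because the white mask's seed point missed the tray. I discarded it and relied on the scene and wrist cameras.

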